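# Wind down a dough sheeter's levelling foot with the ratchet until it bears

## Task

The belt table of the dough sheeter rocks because its near levelling foot is not yet bearing on the worktop. Work the ratchet spanner that sits on the foot's screw - pull the handle clockwise as seen from above, let it slip back freely, and pull again - until you feel the screw come up firm, hold that firm pull for a moment without heaving on it, then let go and leave the spanner on the screw. Leave the scraper, the dredger and the pastry ring where they are.

Things in the scene. Friction and masses are not known exactly. Their poses are not given: they have to be found in the camera images.
- sheeter: Dough sheeter on the worktop. Origin: on the worktop, right under the vertical axis of its near levelling screw; z up, -x is the operator's side (towards the robot). Its tall white housing begins at y = -730 mm of this frame.
- belt_table_edge (a point): Near edge of the belt table (beige belt, stainless rails) at its underside: 130 mm up, x = -145, y = 0 mm in the sheeter's frame. From this edge the belt table covers the screw: x = -145 to +335, y = -740 to +160 mm, 130 to 180 mm above the worktop. Under it, either side of the spanner, hang two steel tray runners (y = 81 to 95 and -95 to -81 mm, from x = -98 inward, 55 to 130 mm up).
- spanner: Ratchet spanner on the screw: 54 mm steel head under the belt table, shank, red grip sticking out towards the robot. Origin on the worktop under the screw's axis; handle along its own -x, z up. Turns only about that vertical axis, 0.55 rad either side of the sheeter's -x. Clockwise from above (handle towards the sheeter's +y) drives the screw; turned back it slips and the screw stays.
- spanner_grip (a point): Middle of the red grip, 190 mm from the screw's axis, 58 mm up. The grip is 18 mm wide, 16 high, 95 long (135 to 230 mm from the axis) along the spanner's x. This point is 45 mm out from the belt table's edge in mid-swing, about 20 mm at the ends of the swing: there a gripper must lean back, outward along the handle, by some 30 to 45 degrees to clear the belt table.
- spanner_head (a point): Centre of the spanner's head, on the screw's axis, 58 mm up: the pivot of the swing. The ratchet has 16 teeth: up to 22 degrees of lost motion after each reversal; slipping back takes 1 to 2 N at the grip and does not turn the screw. Let go, the spanner stays where it is, but once the screw is firm it springs back by up to 50 mm at the grip.
- foot_screw: Levelling screw, M16, right-handed, hidden under the spanner's head. Origin on the worktop under its axis. It needs some 75 to 132 degrees more turn before it bears: unseen, and different each time. Till then it drags 3 to 4 N at mid grip; from there the pull rises about 5 N per 10 mm of handle travel. 10 to 18 N is firm, 9 N the least, over 24 N too much. Pull at about 0.1 m/s or slower.
- foot_pad: Round rubber-soled foot of the screw, 68 mm across, standing on the worktop under the belt table. Fixed. Origin: centre of its underside.
- bench_scraper: Bystander: dough scraper lying on the worktop, steel blade 110 x 150 mm with a black round handle 22 mm thick along one long side. Origin: middle of the blade, on the worktop.
- flour_dredger: Bystander: upright aluminium flour dredger, 72 mm across, 104 mm high. Origin: centre of its underside.
- pastry_ring: Bystander: steel pastry ring, 80 mm across, 45 mm high, standing on the belt. Origin: centre of its underside.

How it is judged:
By the outcome, as a careful person would: the job done as asked, in the order asked, and still so for the second after the job is handed in, with the robot touching nothing.
It also fails if it takes over 72 s, if anything falls off the work surface, if the arm or the gripper's body presses on something with over 40 N, if the wrist force passes 120 N, or if a joint passes its speed limit or range.

## Robot

A 7-joint arm with a two-finger parallel gripper is mounted at the origin on the work surface. World frame = base frame: x ahead of the robot, y to its left, z up, the work surface at z = 0. Lengths are in m, angles in rad, forces in N, time in s.
With the tool pointing down it reaches from about 0.425 to 0.825 m from the base axis. Payload 3.6 kg.
Tool frame: the origin (TCP) lies at the very end of the fingers, on their centre line; the grasp point (between the pads) lies 19 mm behind it; z points along the fingers, x is the direction in which the jaws open and shut, and the axes are right-handed (so a half turn about z gives the same grasp; the last joint's range is limited). The gripper opens to 93 mm and grips with 3 to 60 N. Pads are 15 mm wide; open, the fingers measure 128 mm over their backs; the gripper's body (75 mm by 188 mm) begins 65 mm behind the grasp point.
Start: joints at [-1.179, 0.615, -0.013, 1.423, 0.008, 1.103, -0.04], TCP at [0.264, 0.594, 0.219] pointing down, gripper open.
Joint ranges: [-3.12, 3.12], [-0.3, 2.06], [-1.34, 1.32], [0.26, 2.42], [-1.36, 4.5], [0.01, 1.98], [-2.84, 2.84]. Speed limits (rad/s): [2.79, 2.79, 3.14, 3.14, 3.14, 3.14, 3.14].

## Interface

Orientations are given as a unit quaternion [x, y, z, w].
In Python, from bench import ctrl gives the robot as it stands.
- The arm moves only by the shell command python3 -m handwheel 'ROWS' [OPENING]. ROWS is JSON, a list of rows, each an object with "translation": the shift along the tool's x, y, z in units of 20 mm (1.0 is 20 mm), a list of three; "twist": the turn, a rotation vector about the tool's x, y, z in units of 0.08 rad (1.0 is 0.08 rad), a list of three. A call has exactly 10 rows; each row shifts and turns the pose as measured when the row begins, along the tool's axes as they then stand; what a row does not reach is not made up. A row lasts 1/12 s, in which the tool goes at most 41.7 mm and 7.16 degrees, less where a joint would pass 70% of its speed; a pose out of reach is approached as far as the arm can. A call with a number of a shift or a turn outside -1 to 1 is refused whole. A call with a gripper value outside its range is refused whole. OPENING is the finger opening in mm, from 0 to 93, set as the call begins (- or left out, the last holds). The fingers move at their own pace and stop on an object; the grip force is fixed at half the most. Time passes only in rows, so rows that do not move let the fingers close, or fill a call up. It gives the time, the measured TCP pose, the force and the opening at its end, in the units of the state.
- ctrl.get_obs(): the state, without advancing time (a new reading comes with each control period).
- ctrl.capture(name): name is "side" or "top"; returns the picture (384x512x3 uint8, red, green, blue); there is no depth.
- ctrl.camera_info(name): a dict with "fx", "fy", "cx", "cy" (pixels), "R" (3x3) and "t" (3): a world point X has camera coordinates R X + t. Camera axes: x right, y down, z forward; pixel columns grow to the right and rows downward; lengths in m; the calibration is good to about 2 mm. A picture is of the moment at which its call begins. camera_info takes no time and is no camera call.
- ctrl.close_job(): hands the job in, once; it reports no verdict.
The state is a dict: "t": time; "joints": joint angles; "joint_vel": joint speeds; "joint_torque": joint torques, N m; "tool_pos": TCP position; "ee_rot": TCP orientation; "force": force on the tool from outside, world axes, zero at the start; "ft_torque": the same for the moment, N m; "finger_gap": opening from 0.0 (shut) to 1.0 (fully open).
Only numpy, scipy, OpenCV 4.12 (cv2) and the standard library are available. Lean on these libraries where they do the work, as an engineer would, in place of code of your own. Each camera call takes 0.05 s, during which the arm holds its last target. There are 200 camera calls.

## Working session

There is one attempt and no reset: what is moved stays moved. The work goes in short steps, Python scripts to look and compute and a shell command to move; the robot and the scene stay as the last step left them, time stands still between calls to the robot, and variables do not carry over. Pictures are saved under pics/ and viewed, about 8 in all and at most 12, crops included, and the job is handed in when it is done.

```bash
mkdir -p pics; ls; python3 - <<'E'
from bench import ctrl
import cv2,json
for n in("side","top"):
    cv2.imwrite(f"pics/{n}0.png",ctrl.capture(n)[:,:,::-1])
    c=ctrl.camera_info(n);print(n,{k:(v.tolist() if hasattr(v,'tolist') else v) for k,v in c.items()})
o=ctrl.get_obs();print(o)
E
```

```text
pics
side {'fx': 444.8284348635769, 'fy': 444.8284348635769, 'cx': 259.7399436865046, 'cy': 190.60427926780574, 'R': [[0.9434288221993874, 0.3315427878557107, -0.0046300393454579], [0.313052644095353, -0.8952418614630022, -0.3170805126606918], [-0.10927076218451842, 0.2976934485424932, -0.9483873213126022]], 't': [-0.5691096787097352, -0.1344603169669547, 1.684845280771368]}
top {'fx': 369.33849694634205, 'fy': 369.33849694634205, 'cx': 246.9716085609445, 'cy': 195.75790165767873, 'R': [[0.019155978229406186, -0.9998061684255254, -0.004546875448537976], [-0.9949380861943595, -0.018613612231766448, -0.09875088900658233], [0.09864711418982025, 0.006415529436877104, -0.99510179772929]], 't': [-0.022373961082560467, 0.6085640951000246, 1.2192538098277412]}
{'t': 0.1, 'joints': array([-1.17849273,  0.61584043, -0.01261153,  1.42470718,  0.00808367,
        1.1033866 , -0.04041993]), 'joint_vel': array([-0.000893  , -0.00106518, -0.00109378, -0.00351296,  0.00019683,
        0.00241083, -0.00190316]), 'joint_torque': array([ 1.18217751e-03, -4.60047197e+01,  2.09980030e-01, -1.66245067e+01,
       -6.12125429e-02,  1.69363967e-02,  9.43356531e-05]), 'tool_pos': array([0.26403806, 0.59319383, 0.2175958 ]), 'ee_rot': array([ 8.38640253e-01,  5.44684507e-01, -9.56648454e-04,  6.30864957e-04]), 'force': array([-0.73408429, -0.51768878, -0.05627086]), 'ft_torque': array([ 0.03888162, -0.04269819, -0.04626993]), 'finger_gap': 0.9967140934173976}
```

View pics/side0.png

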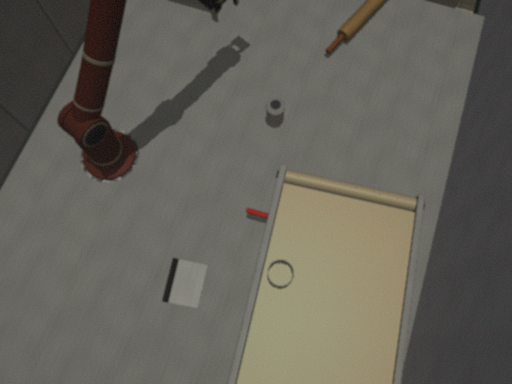

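View pics/top0.png

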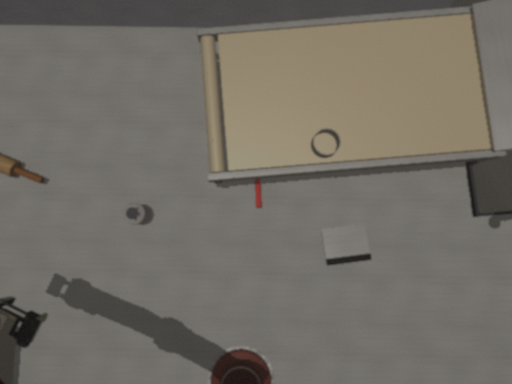

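The side view shows the red grip at about (258,213), with the belt table to its right. In the top view the grip runs from (258,180) to (260,207), and the near rail runs from (209,180) to (505,153). I'll enlarge both.

```bash
python3 - <<'E'
import cv2,numpy as np
a=cv2.imread("pics/top0.png")[140:220,190:290];b=cv2.imread("pics/side0.png")[155:235,220:320]
f=lambda i:cv2.convertScaleAbs(cv2.resize(i,None,fx=4,fy=7*4/7,interpolation=cv2.INTER_CUBIC),alpha=1.6)
cv2.imwrite("pics/crop.png",np.hstack([f(a),f(b)]))
for n in("top","side"):
    i=cv2.imread(f"pics/{n}0.png").astype(int);m=((i[:,:,2]>110)&(i[:,:,1]<70)&(i[:,:,0]<70)).astype(np.uint8)
    k,l,s,c=cv2.connectedComponentsWithStats(m)
    for j in range(1,k):
        if s[j,4]>15:
            y,x=np.where(l==j); print(n,s[j],c[j],cv2.minAreaRect(np.c_[x,y].astype(np.float32)))
E
```

```text
top [256 184   5  23 110] [258.01818182 194.88181818] ((258.0, 195.0), (22.0, 4.0), 90.0)
side [246 208  22   9  91] [256.63736264 212.17582418] ((256.5923156738281, 212.16156005859375), (21.575624465942383, 4.209878444671631), 15.255120277404785)
```

View pics/crop.png

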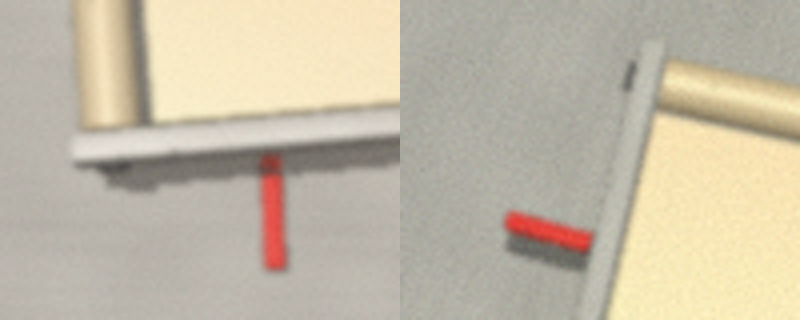

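```bash
cat > h.py <<'E'
import numpy as np
from bench import ctrl
def bp(n,u,v,z):
    c=ctrl.camera_info(n);R=np.array(c["R"]);t=np.array(c["t"])
    d=R.T@[(u-c["cx"])/c["fx"],(v-c["cy"])/c["fy"],1];o=-R.T@t
    return o+d*(z-o[2])/d[2]
def pj(n,X):
    c=ctrl.camera_info(n);p=np.array(c["R"])@X+np.array(c["t"]);return np.array([p[0]/p[2]*c["fx"]+c["cx"],p[1]/p[2]*c["fy"]+c["cy"]])
E
python3 - <<'E'
from h import *
for n,u,v,z in [("top",208.5,180,.18),("top",505,153,.18),("top",198,32,.18),("top",258.8,207.2,.062),("top",257.5,184,.066),("side",246.5,209.5,.062),("side",256.6,212.2,.066),("side",283,166,.18),("side",424,198,.18)]:
    print(n,u,v,bp(n,u,v,z).round(4))
# rail edge fit: strongest edge between rail and worktop along columns in top
import cv2
g=cv2.cvtColor(cv2.imread("pics/top0.png"),6).astype(float)
# rail/belt boundary (belt saturated): saturation mask
h=cv2.cvtColor(cv2.imread("pics/top0.png"),cv2.COLOR_BGR2HSV)
pts=[]
for u in range(235,480,5):
    col=h[100:190,u,1]>60
    v=100+np.where(col)[0]
    v=v[v<175]; 
    if len(v): pts.append((u,v.max()))
p=np.array(pts);k=np.polyfit(p[:,0],p[:,1],1);r=abs(p[:,1]-np.polyval(k,p[:,0]));m=r<3;k=np.polyfit(p[m,0],p[m,1],1);print(k,m.sum(),len(p))
A,B=[bp("top",u,np.polyval(k,u),.18) for u in(235,480)];d=A-B;print(A,B,np.degrees(np.arctan2(d[1],d[0])))
E
```

```text
top 208.5 180 [0.6392 0.1041 0.18  ]
top 505 153 [ 0.7374 -0.7832  0.18  ]
top 198 32 [1.1034 0.1504 0.18  ]
top 258.8 207.2 [ 0.5687 -0.0506  0.062 ]
top 257.5 184 [ 0.6449 -0.045   0.066 ]
side 246.5 209.5 [ 0.5708 -0.0461  0.062 ]
side 256.6 212.2 [ 0.6077 -0.0447  0.066 ]
side 283 166 [0.6492 0.1042 0.18  ]
side 424 198 [1.1141 0.149  0.18  ]
[1.00781365e-01 1.13642046e+02] 8 49
[0.77078907 0.02776317 0.18      ] [ 0.70853188 -0.70725034  0.18      ] 85.15848301210895
```

Worked out from the calibration:

| Item | Value |
|---|---|
| Sheeter yaw | about 6° |
| Screw axis | about (0.802, -0.040) |
| Handle, outer end | about (0.570, -0.049) |

The visible handle length and the edge lengths (0.467 and 0.892 m, against 0.48 and 0.90 m) agree with the given sizes. Next is the move to above the grip.

```bash
cat >> h.py <<'E'
from scipy.spatial.transform import Rotation as Ro
O=np.array([.802,-.040]);yaw=np.radians(6)
def tgt(a,r,z,tilt,back=0,jaw=None):
    """TCP pose for handle angle a (deg, world), contact radius r, tcp height z, tilt deg outward"""
    jw=yaw if jaw is None else np.radians(jaw); th=np.radians(tilt); xs=np.array([np.cos(jw),np.sin(jw),0])
    zt=np.sin(th)*xs-np.cos(th)*np.array([0,0,1.]);xt=np.array([-np.sin(jw),np.cos(jw),0]);R=np.c_[xt,np.cross(zt,xt),zt]
    c=np.r_[O-r*np.array([np.cos(np.radians(a)),np.sin(np.radians(a))]),.058]
    return c+zt*((.058-z)/np.cos(th))-zt*back,R
def delta(p,R):
    o=ctrl.get_obs();C=Ro.from_quat(o["ee_rot"]).as_matrix()
    print("t",round(o["t"],2),"tcp",o["tool_pos"].round(4),"F",o["force"].round(1),"q",o["joints"].round(2))
    print("trans units",(C.T@(p-o["tool_pos"])/.02).round(2),"twist units",(Ro.from_matrix(C.T@R).as_rotvec()/.08).round(2))
E
for i in 1 2; do :; done
python3 -m handwheel '[{"translation":[-0.8,0.87,0],"twist":[0,0,0]},{"translation":[-0.8,0.87,0],"twist":[0,0,0]},{"translation":[-0.8,0.87,0],"twist":[0,0,0]},{"translation":[-0.8,0.87,0],"twist":[0,0,0]},{"translation":[-0.8,0.87,0],"twist":[0,0,0]},{"translation":[-0.8,0.87,0],"twist":[0,0,0]},{"translation":[-0.8,0.87,0],"twist":[0,0,0]},{"translation":[-0.8,0.87,0],"twist":[0,0,0]},{"translation":[-0.8,0.87,0],"twist":[0,0,0]},{"translation":[-0.8,0.87,0],"twist":[0,0,0]}]' 50
python3 - <<'E'
from h import *
p,R=tgt(2,.205,.043,30,.12);print(p);delta(np.r_[p[:2],.21],R)
E
```

```text
t: 0.93
tool_pos: [0.3546, 0.3704, 0.2111]
ee_rot: [0.835, 0.55, -0.007, 0.0]
force: [0.0, 0.7, -0.1]
finger_gap: 0.54
[ 0.54606638 -0.05252086  0.14692305]
t 0.93 tcp [0.3546 0.3704 0.2111] F [ 0.   0.7 -0.1] q [-0.84  0.42 -0.01  1.82  0.    0.92  0.32]
trans units [-15.66  17.13   0.12] twist units [-6.52  1.79 -6.19]
```

```bash
python3 -m handwheel '[{"translation":[-0.8,0.87,0],"twist":[0,0,0]},{"translation":[-0.8,0.87,0],"twist":[0,0,0]},{"translation":[-0.8,0.87,0],"twist":[0,0,0]},{"translation":[-0.8,0.87,0],"twist":[0,0,0]},{"translation":[-0.8,0.87,0],"twist":[0,0,0]},{"translation":[-0.8,0.87,0],"twist":[0,0,0]},{"translation":[-0.8,0.87,0],"twist":[0,0,0]},{"translation":[-0.8,0.87,0],"twist":[0,0,0]},{"translation":[-0.8,0.87,0],"twist":[0,0,0]},{"translation":[-0.8,0.87,0],"twist":[0,0,0]}]' >/dev/null
python3 -m handwheel '[{"translation":[-0.75,0.8,0],"twist":[0,0,0]},{"translation":[-0.75,0.8,0],"twist":[0,0,0]},{"translation":[-0.75,0.8,0],"twist":[0,0,0]},{"translation":[-0.75,0.8,0],"twist":[0,0,0]},{"translation":[-0.75,0.8,0],"twist":[0,0,0]},{"translation":[-0.75,0.8,0],"twist":[0,0,0]},{"translation":[-0.75,0.8,0],"twist":[0,0,0]},{"translation":[-0.4,0.4,0],"twist":[0,0,0]},{"translation":[0,0,0],"twist":[0,0,-0.8]},{"translation":[0,0,0],"twist":[0,0,-0.8]}]' >/dev/null
python3 - <<'E'
from h import *
p,R=tgt(2,.205,.043,30,.12);delta(np.r_[p[:2],.21],R)
E
```

```text
t 2.6 tcp [ 0.5185 -0.0253  0.2067] F [ 0.1  0.8 -0.6] q [-0.04  0.44  0.06  1.8  -0.01  0.93  1.3 ]
trans units [-0.93  1.7  -0.18] twist units [-6.76  1.51 -4.67]
```

```bash
python3 -m handwheel '[{"translation":[0,0,0],"twist":[-0.75,0.17,-0.52]},{"translation":[0,0,0],"twist":[-0.75,0.17,-0.52]},{"translation":[0,0,0],"twist":[-0.75,0.17,-0.52]},{"translation":[0,0,0],"twist":[-0.75,0.17,-0.52]},{"translation":[0,0,0],"twist":[-0.75,0.17,-0.52]},{"translation":[0,0,0],"twist":[-0.75,0.17,-0.52]},{"translation":[0,0,0],"twist":[-0.75,0.17,-0.52]},{"translation":[0,0,0],"twist":[-0.75,0.17,-0.52]},{"translation":[0,0,0],"twist":[-0.75,0.17,-0.52]},{"translation":[0,0,0],"twist":[-0.75,0.17,-0.52]}]'
python3 - <<'E'
from h import *
p,R=tgt(2,.205,.043,30,.12);delta(p,R)
import cv2
cv2.imwrite("pics/s1.png",ctrl.capture("side")[:,:,::-1])
i=cv2.imread("pics/s1.png")[130:270,180:340];cv2.imwrite("pics/s1c.png",cv2.convertScaleAbs(cv2.resize(i,None,fx=4,fy=4,interpolation=2),alpha=1.5))
E
```

```text
t: 3.43
tool_pos: [0.5178, -0.0179, 0.2123]
ee_rot: [0.61, 0.737, 0.221, 0.19]
force: [12.5, -1.7, 4.7]
finger_gap: 0.536
t 3.43 tcp [ 0.5178 -0.0179  0.2123] F [12.5 -1.7  4.7] q [ 0.41  0.28 -0.42  2.29 -0.07  0.01  1.87]
trans units [-1.92 -0.94  3.33] twist units [ 0.84 -0.41  0.91]
```

View pics/s1c.png

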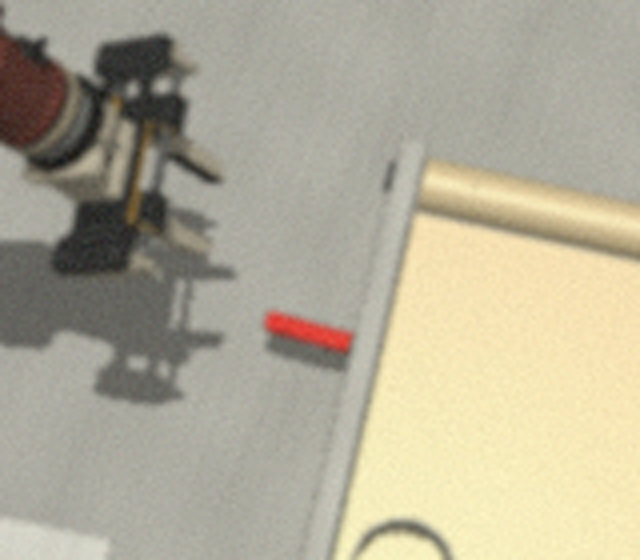

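The picture shows the gripper leaning back at crop (130,150), with its fingers pointing towards the grip at (310,335). It is clear of everything, but joint 6 is at its lower limit. I'll reduce the tilt while moving to the pre-pose.

```bash
python3 -m handwheel '[{"translation":[0,0,0],"twist":[0.6,-0.2,0.3]},{"translation":[0,0,0],"twist":[0.6,-0.2,0.3]},{"translation":[-0.25,-0.05,0.35],"twist":[0,0,0.2]},{"translation":[-0.25,-0.05,0.35],"twist":[0,0,0.2]},{"translation":[-0.25,-0.05,0.35],"twist":[0,0,0]},{"translation":[-0.25,-0.05,0.35],"twist":[0,0,0]},{"translation":[-0.25,-0.05,0.35],"twist":[0,0,0]},{"translation":[-0.25,-0.05,0.35],"twist":[0,0,0]},{"translation":[-0.25,-0.05,0.35],"twist":[0,0,0]},{"translation":[-0.25,-0.05,0.35],"twist":[0,0,0]}]'
python3 - <<'E'
from h import *
p,R=tgt(2,.205,.043,30,.12);delta(p,R)
E
```

```text
t: 4.32
tool_pos: [0.5377, -0.0665, 0.1516]
ee_rot: [0.66, 0.711, 0.181, 0.16]
force: [-0.8, 0.0, -0.3]
finger_gap: 0.536
t 4.32 tcp [ 0.5377 -0.0665  0.1516] F [-0.8  0.  -0.3] q [ 0.34  0.42 -0.26  2.23 -0.07  0.03  1.85]
trans units [0.66 0.3  0.43] twist units [-0.45  0.05 -0.37]
```

Joint 6 limits the tilt: q2+q4+q6 = π − tilt, which leaves at most about 20° here. With the contact out at r ≈ 210 mm, the body's geometry shows that 17° already clears the belt edge by about 20 mm at the ends of the swing. I'll use 17°.

```bash
python3 - <<'E'
from h import *
p,R=tgt(2,.21,.045,17,.10);print(p);delta(p,R)
E
```

```text
[ 0.56700365 -0.04996956  0.14063048]
t 4.32 tcp [ 0.5377 -0.0665  0.1516] F [-0.8  0.  -0.3] q [ 0.34  0.42 -0.26  2.23 -0.07  0.03  1.85]
trans units [0.7  1.09 1.2 ] twist units [ 2.39  0.01 -0.37]
```

```bash
python3 -m handwheel '[{"translation":[0,0,0],"twist":[0.8,0,-0.1]},{"translation":[0,0,0],"twist":[0.8,0,-0.1]},{"translation":[0,0,0],"twist":[0.8,0,-0.1]},{"translation":[0.15,0.35,0.05],"twist":[0,0,0]},{"translation":[0.15,0.35,0.05],"twist":[0,0,0]},{"translation":[0.15,0.35,0.05],"twist":[0,0,0]},{"translation":[0.15,0.35,0.05],"twist":[0,0,0]},{"translation":[0.1,0.1,0],"twist":[0,0,0]},{"translation":[0,0,0],"twist":[0,0,0]},{"translation":[0,0,0],"twist":[0,0,0]}]' >/dev/null
python3 - <<'E'
from h import *
p,R=tgt(2,.21,.045,17,.10);delta(p,R)
p,R=tgt(2,.21,.045,17,0);delta(p,R)
E
```

```text
t 5.15 tcp [ 0.5645 -0.0545  0.1473] F [-0.3  0.3  0.7] q [ 0.15  0.47 -0.08  2.   -0.03  0.4   1.77]
trans units [0.21 0.05 0.36] twist units [-0.22 -0.02 -0.2 ]
t 5.15 tcp [ 0.5645 -0.0545  0.1473] F [-0.3  0.3  0.7] q [ 0.15  0.47 -0.08  2.   -0.03  0.4   1.77]
trans units [0.21 0.13 5.36] twist units [-0.22 -0.02 -0.2 ]
```

```bash
python3 -m handwheel '[{"translation":[0.05,0,0.4],"twist":[-0.1,0,-0.1]},{"translation":[0.05,0,0.4],"twist":[-0.1,0,-0.1]},{"translation":[0.05,0,0.4],"twist":[0,0,0]},{"translation":[0.05,0,0.4],"twist":[0,0,0]},{"translation":[0,0,0.4],"twist":[0,0,0]},{"translation":[0,0,0.4],"twist":[0,0,0]},{"translation":[0,0,0.4],"twist":[0,0,0]},{"translation":[0,0,0.2],"twist":[0,0,0]},{"translation":[0,0,0],"twist":[0,0,0]},{"translation":[0,0,0],"twist":[0,0,0]}]' >/dev/null
python3 - <<'E'
from h import *
p,R=tgt(2,.21,.045,17,0);delta(p,R)
import cv2
f=lambda n,y,x:cv2.convertScaleAbs(cv2.resize(cv2.cvtColor(ctrl.capture(n),4)[y:y+80,x:x+100],None,fx=4,fy=4,interpolation=2),alpha=1.6)
cv2.imwrite("pics/s2.png",np.hstack([f("top",160,210),f("side",170,200)]))
E
```

```text
t 5.98 tcp [ 0.5808 -0.0493  0.085 ] F [-0.5  0.7 -0. ] q [ 0.13  0.59 -0.08  2.03 -0.03  0.23  1.77]
trans units [0.04 0.16 2.14] twist units [-0.03 -0.01 -0.02]
```

View pics/s2.png

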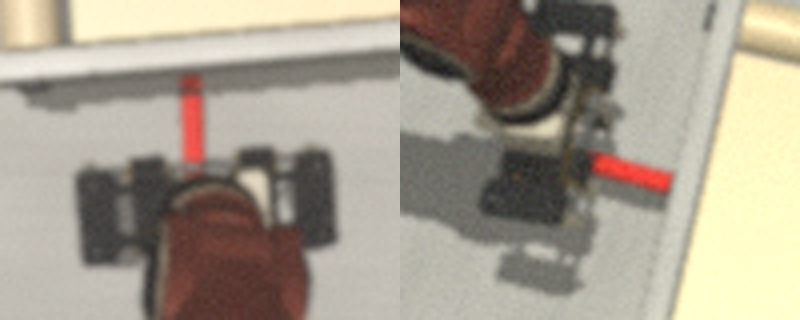

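The top crop shows the grip at column 193 passing between the fingers. The gripper body is centred at about column 206, a few mm offset once parallax is removed, which the 50 mm gap covers. Going down over the grip.

```bash
python3 -m handwheel '[{"translation":[0.05,0.04,0.3],"twist":[0,0,0]},{"translation":[0.05,0.04,0.3],"twist":[0,0,0]},{"translation":[0.05,0.04,0.3],"twist":[0,0,0]},{"translation":[0.05,0.04,0.3],"twist":[0,0,0]},{"translation":[0,0,0.3],"twist":[0,0,0]},{"translation":[0,0,0.3],"twist":[0,0,0]},{"translation":[0,0,0.3],"twist":[0,0,0]},{"translation":[0,0,0.15],"twist":[0,0,0]},{"translation":[0,0,0],"twist":[0,0,0]},{"translation":[0,0,0],"twist":[0,0,0]}]' 40
python3 - <<'E'
from h import *
p,R=tgt(2,.21,.045,17,0);delta(p,R)
for a in(36,32,24,16,6,-4,-14,-20,-24):
  print(a,tgt(a,.21,.045,17)[0].round(3))
E
```

```text
t: 6.92
tool_pos: [0.5989, -0.0429, 0.0393]
ee_rot: [0.662, 0.735, 0.11, 0.098]
force: [0.1, -0.4, 0.0]
finger_gap: 0.428
t 6.92 tcp [ 0.5989 -0.0429  0.0393] F [ 0.1 -0.4  0. ] q [ 0.11  0.69 -0.07  2.01 -0.03  0.15  1.76]
trans units [-0.18 -0.07 -0.32] twist units [-0.01 -0.01 -0.02]
36 [ 0.636 -0.163  0.045]
32 [ 0.628 -0.151  0.045]
24 [ 0.614 -0.125  0.045]
16 [ 0.604 -0.097  0.045]
6 [ 0.597 -0.062  0.045]
-4 [ 0.596 -0.025  0.045]
-14 [0.602 0.011 0.045]
-20 [0.609 0.032 0.045]
-24 [0.614 0.046 0.045]
```

```bash
python3 -m handwheel '[{"translation":[-0.4,-0.03,-0.03],"twist":[0,0,0]},{"translation":[-0.4,-0.03,-0.03],"twist":[0,0,0]},{"translation":[-0.4,0,-0.03],"twist":[0,0,0]},{"translation":[-0.4,0.03,-0.03],"twist":[0,0,0]},{"translation":[-0.4,0.06,0],"twist":[0,0,0]},{"translation":[-0.4,0.07,0],"twist":[0,0,0]},{"translation":[-0.4,0.08,0],"twist":[0,0,0]},{"translation":[-0.4,0.09,0],"twist":[0,0,0]},{"translation":[-0.4,0.1,0],"twist":[0,0,0]},{"translation":[-0.4,0.1,0],"twist":[0,0,0]}]'
python3 - <<'E'
from h import *
p,R=tgt(36,.21,.045,17,0);delta(p,R)
E
```

```text
t: 7.75
tool_pos: [0.6142, -0.1286, 0.0444]
ee_rot: [0.662, 0.735, 0.109, 0.096]
force: [-0.5, 1.1, -0.8]
finger_gap: 0.431
t 7.75 tcp [ 0.6142 -0.1286  0.0444] F [-0.5  1.1 -0.8] q [ 0.32  0.71 -0.15  1.92  0.02  0.24  1.87]
trans units [-1.83  0.88  0.23] twist units [-0.06 -0.03 -0.01]
```

```bash
python3 -m handwheel '[{"translation":[-0.3,0.12,0.03],"twist":[0,0,0]},{"translation":[-0.3,0.12,0.03],"twist":[0,0,0]},{"translation":[-0.3,0.14,0.03],"twist":[0,0,0]},{"translation":[-0.3,0.15,0.04],"twist":[0,0,0]},{"translation":[-0.3,0.16,0.04],"twist":[0,0,0]},{"translation":[-0.2,0.12,0.02],"twist":[0,0,0]},{"translation":[-0.1,0,0],"twist":[0,0,0]},{"translation":[0,0,0],"twist":[0,0,0]},{"translation":[0,0,0],"twist":[0,0,0]},{"translation":[0,0,0],"twist":[0,0,0]}]'
python3 - <<'E'
from h import *
p,R=tgt(36,.21,.045,17,0);delta(p,R)
import cv2
i=ctrl.capture("top")
f=lambda i,y,x:cv2.convertScaleAbs(cv2.resize(cv2.cvtColor(i,4)[y:y+80,x:x+100],None,fx=4,fy=4,interpolation=2),alpha=1.6)
cv2.imwrite("pics/s3.png",np.hstack([f(i,145,240),f(ctrl.capture("side"),180,210)]))
E
```

```text
t: 8.58
tool_pos: [0.6356, -0.1669, 0.0447]
ee_rot: [0.662, 0.735, 0.108, 0.094]
force: [-2.1, 0.6, 0.0]
finger_gap: 0.424
t 8.58 tcp [ 0.6356 -0.1669  0.0447] F [-2.1  0.6  0. ] q [ 0.39  0.75 -0.18  1.82  0.03  0.31  1.92]
trans units [ 0.19  0.05 -0.  ] twist units [-0.1  -0.06 -0.02]
```

View pics/s3.png

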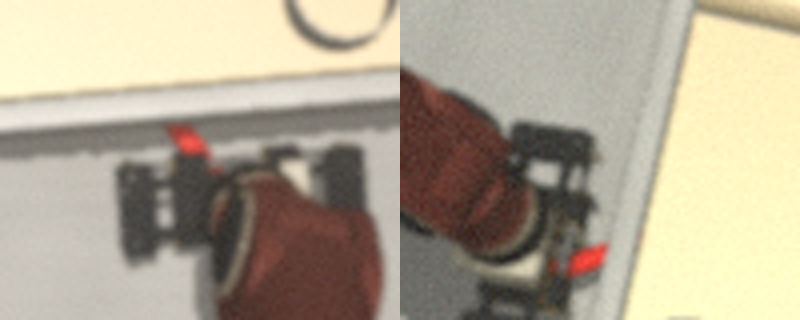

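The top crop shows the handle swung to about 30° on the -y side (red at (172,127) to (210,165)), with the gripper body clear of the rail. Pull stroke 1 follows. It can turn the screw at most 57°, so the screw cannot come up firm yet.

```bash
python3 -m handwheel '[{"translation":[0.35,-0.18,-0.05],"twist":[0,0,0]},{"translation":[0.35,-0.18,-0.05],"twist":[0,0,0]},{"translation":[0.35,-0.16,-0.05],"twist":[0,0,0]},{"translation":[0.35,-0.14,-0.04],"twist":[0,0,0]},{"translation":[0.35,-0.12,-0.04],"twist":[0,0,0]},{"translation":[0.35,-0.1,-0.03],"twist":[0,0,0]},{"translation":[0.35,-0.08,-0.03],"twist":[0,0,0]},{"translation":[0.35,-0.07,-0.02],"twist":[0,0,0]},{"translation":[0.35,-0.06,-0.02],"twist":[0,0,0]},{"translation":[0.35,-0.04,-0.01],"twist":[0,0,0]}]'
python3 - <<'E'
from h import *
p,R=tgt(6,.21,.045,17,0);p[1]+=.012;delta(p,R)
E
```

```text
t: 9.52
tool_pos: [0.6037, -0.101, 0.0468]
ee_rot: [0.665, 0.733, 0.107, 0.101]
force: [-0.2, -3.5, 0.0]
finger_gap: 0.433
t 9.52 tcp [ 0.6037 -0.101   0.0468] F [-0.2 -3.5  0. ] q [ 0.24  0.69 -0.11  1.97  0.01  0.2   1.83]
trans units [ 2.59 -0.1   0.05] twist units [-0.02  0.09 -0.08]
```

```bash
python3 -m handwheel '[{"translation":[0.35,-0.03,0],"twist":[0,0,0]},{"translation":[0.35,-0.03,0],"twist":[0,0,0]},{"translation":[0.35,-0.02,0],"twist":[0,0,0]},{"translation":[0.35,-0.01,0],"twist":[0,0,0]},{"translation":[0.35,0,0],"twist":[0,0,0]},{"translation":[0.35,0,0],"twist":[0,0,0]},{"translation":[0.35,0.01,0],"twist":[0,0,0]},{"translation":[0.35,0.02,0],"twist":[0,0,0]},{"translation":[0.35,0.03,0.01],"twist":[0,0,0]},{"translation":[0.35,0.04,0.01],"twist":[0,0,0]}]'
python3 -m handwheel '[{"translation":[0.35,0.04,0.01],"twist":[0,0,0]},{"translation":[0.35,0.05,0.02],"twist":[0,0,0]},{"translation":[0.35,0.06,0.02],"twist":[0,0,0]},{"translation":[0.35,0.07,0.02],"twist":[0,0,0]},{"translation":[0.35,0.08,0.03],"twist":[0,0,0]},{"translation":[0.35,0.1,0.03],"twist":[0,0,0]},{"translation":[0.35,0.12,0.03],"twist":[0,0,0]},{"translation":[0.35,0.14,0.04],"twist":[0,0,0]},{"translation":[0.35,0.15,0.05],"twist":[0,0,0]},{"translation":[0.35,0.16,0.05],"twist":[0,0,0]}]'
python3 - <<'E'
from h import *
p,R=tgt(-22,.21,.045,17,0);p[1]+=.012;delta(p,R)
E
```

```text
t: 10.35
tool_pos: [0.5934, -0.0269, 0.045]
ee_rot: [0.667, 0.731, 0.104, 0.099]
force: [-2.4, -3.2, 1.3]
finger_gap: 0.436
t: 11.18
tool_pos: [0.6068, 0.0549, 0.0441]
ee_rot: [0.666, 0.732, 0.104, 0.098]
force: [-2.1, -3.1, 2.2]
finger_gap: 0.433
t 11.18 tcp [0.6068 0.0549 0.0441] F [-2.1 -3.1  2.2] q [-0.17  0.69  0.05  1.98 -0.08  0.19  1.61]
trans units [-0.21  0.21  0.01] twist units [-0.13  0.09 -0.12]
```

The drag is a steady 3.2 to 3.5 N and the handle is near a ≈ -23°. Slipping back.

```bash
python3 -m handwheel '[{"translation":[-0.5,-0.18,-0.05],"twist":[0,0,0]},{"translation":[-0.5,-0.18,-0.05],"twist":[0,0,0]},{"translation":[-0.5,-0.16,-0.05],"twist":[0,0,0]},{"translation":[-0.5,-0.14,-0.04],"twist":[0,0,0]},{"translation":[-0.5,-0.12,-0.04],"twist":[0,0,0]},{"translation":[-0.5,-0.1,-0.03],"twist":[0,0,0]},{"translation":[-0.5,-0.08,-0.02],"twist":[0,0,0]},{"translation":[-0.5,-0.06,-0.02],"twist":[0,0,0]},{"translation":[-0.5,-0.03,-0.01],"twist":[0,0,0]},{"translation":[-0.5,0,0],"twist":[0,0,0]}]'
python3 -m handwheel '[{"translation":[-0.5,0,0],"twist":[0,0,0]},{"translation":[-0.5,0,0],"twist":[0,0,0]},{"translation":[-0.5,0.02,0.01],"twist":[0,0,0]},{"translation":[-0.5,0.03,0.01],"twist":[0,0,0]},{"translation":[-0.5,0.05,0.02],"twist":[0,0,0]},{"translation":[-0.5,0.07,0.02],"twist":[0,0,0]},{"translation":[-0.5,0.09,0.03],"twist":[0,0,0]},{"translation":[-0.5,0.11,0.03],"twist":[0,0,0]},{"translation":[-0.4,0.13,0.04],"twist":[0,0,0]},{"translation":[-0.3,0.12,0.04],"twist":[0,0,0]}]'
python3 - <<'E'
from h import *
p,R=tgt(36,.21,.045,17,0);p[1]-=.004;delta(p,R)
E
```

```text
t: 12.02
tool_pos: [0.5948, -0.0358, 0.0432]
ee_rot: [0.657, 0.74, 0.112, 0.092]
force: [-0.4, 1.2, -0.7]
finger_gap: 0.432
t: 12.85
tool_pos: [0.6163, -0.1355, 0.0413]
ee_rot: [0.658, 0.739, 0.116, 0.089]
force: [-0.5, 0.2, 1.0]
finger_gap: 0.431
t 12.85 tcp [ 0.6163 -0.1355  0.0413] F [-0.5  0.2  1. ] q [ 0.37  0.73 -0.19  1.9   0.03  0.26  1.9 ]
trans units [-1.68  0.82  0.02] twist units [-0.05 -0.31  0.1 ]
```

```bash
python3 -m handwheel '[{"translation":[-0.3,0.12,0],"twist":[0,-0.1,0]},{"translation":[-0.3,0.13,0],"twist":[0,-0.1,0]},{"translation":[-0.3,0.14,0],"twist":[0,-0.1,0]},{"translation":[-0.3,0.15,0],"twist":[0,0,0]},{"translation":[-0.3,0.16,0],"twist":[0,0,0]},{"translation":[-0.15,0.1,0],"twist":[0,0,0]},{"translation":[0,0,0],"twist":[0,0,0]},{"translation":[0,0,0],"twist":[0,0,0]},{"translation":[0.3,-0.15,-0.05],"twist":[0,0,0]},{"translation":[0.3,-0.15,-0.05],"twist":[0,0,0]}]'
python3 -m handwheel '[{"translation":[0.35,-0.18,-0.05],"twist":[0,0,0]},{"translation":[0.35,-0.16,-0.05],"twist":[0,0,0]},{"translation":[0.35,-0.14,-0.04],"twist":[0,0,0]},{"translation":[0.35,-0.12,-0.04],"twist":[0,0,0]},{"translation":[0.35,-0.1,-0.03],"twist":[0,0,0]},{"translation":[0.35,-0.08,-0.03],"twist":[0,0,0]},{"translation":[0.3,-0.07,-0.02],"twist":[0,0,0]},{"translation":[0.2,-0.04,-0.02],"twist":[0,0,0]},{"translation":[0,0,0],"twist":[0,0,0]},{"translation":[0,0,0],"twist":[0,0,0]}]'
python3 - <<'E'
from h import *
p,R=tgt(20,.21,.045,17,0);p[1]+=.012;delta(p,R)
E
```

```text
t: 13.68
tool_pos: [0.6291, -0.1587, 0.0451]
ee_rot: [0.659, 0.738, 0.107, 0.098]
force: [-0.6, -2.3, -0.6]
finger_gap: 0.431
t: 14.52
tool_pos: [0.6024, -0.1027, 0.0468]
ee_rot: [0.658, 0.738, 0.108, 0.1]
force: [0.1, -2.2, -0.2]
finger_gap: 0.428
t 14.52 tcp [ 0.6024 -0.1027  0.0468] F [ 0.1 -2.2 -0.2] q [ 0.25  0.69 -0.12  1.97  0.02  0.2   1.84]
trans units [0.13 0.29 0.18] twist units [-0.02  0.05  0.13]
```

```bash
python3 -m handwheel '[{"translation":[0.17,-0.02,0],"twist":[0,0,0]},{"translation":[0.17,-0.02,0],"twist":[0,0,0]},{"translation":[0.17,-0.02,0],"twist":[0,0,0]},{"translation":[0.17,-0.02,0],"twist":[0,0,0]},{"translation":[0.17,-0.01,0],"twist":[0,0,0]},{"translation":[0.17,-0.01,0],"twist":[0,0,0]},{"translation":[0.17,-0.01,0],"twist":[0,0,0]},{"translation":[0.17,0,0],"twist":[0,0,0]},{"translation":[0.17,0,0],"twist":[0,0,0]},{"translation":[0.17,0,0],"twist":[0,0,0]}]'
```

```text
t: 15.35
tool_pos: [0.5952, -0.0753, 0.0458]
ee_rot: [0.663, 0.735, 0.104, 0.103]
force: [-1.4, -4.2, 1.0]
finger_gap: 0.43
```

```bash
python3 -m handwheel '[{"translation":[0.17,0,0],"twist":[0,0,0]},{"translation":[0.17,0,0],"twist":[0,0,0]},{"translation":[0.17,0,0],"twist":[0,0,0]},{"translation":[0.17,0,0],"twist":[0,0,0]},{"translation":[0.17,0,0],"twist":[0,0,0]},{"translation":[0.17,0,0],"twist":[0,0,0]},{"translation":[0.17,0.01,0],"twist":[0,0,0]},{"translation":[0.17,0.01,0],"twist":[0,0,0]},{"translation":[0.17,0.01,0],"twist":[0,0,0]},{"translation":[0.17,0.01,0],"twist":[0,0,0]}]'
```

```text
t: 16.18
tool_pos: [0.5902, -0.0364, 0.0449]
ee_rot: [0.663, 0.735, 0.103, 0.101]
force: [-1.8, -4.3, 1.4]
finger_gap: 0.432
```

```bash
python3 -m handwheel '[{"translation":[0.17,0.05,0.01],"twist":[0,0,0]},{"translation":[0.17,0.05,0.01],"twist":[0,0,0]},{"translation":[0.17,0.05,0.01],"twist":[0,0,0]},{"translation":[0.17,0.05,0.01],"twist":[0,0,0]},{"translation":[0.17,0.05,0.01],"twist":[0,0,0]},{"translation":[0.17,0.05,0.01],"twist":[0,0,0]},{"translation":[0.17,0.05,0.01],"twist":[0,0,0]},{"translation":[0.17,0.05,0.01],"twist":[0,0,0]},{"translation":[0.17,0.05,0.01],"twist":[0,0,0]},{"translation":[0.17,0.05,0.01],"twist":[0,0,0]}]'
```

```text
t: 17.02
tool_pos: [0.594, 0.0029, 0.0438]
ee_rot: [0.663, 0.735, 0.101, 0.098]
force: [-2.7, -3.2, 1.5]
finger_gap: 0.432
```

```bash
python3 -m handwheel '[{"translation":[0.17,0.06,0.02],"twist":[0,0,0]},{"translation":[0.17,0.06,0.02],"twist":[0,0,0]},{"translation":[0.17,0.06,0.02],"twist":[0,0,0]},{"translation":[0.17,0.06,0.02],"twist":[0,0,0]},{"translation":[0.17,0.06,0.02],"twist":[0,0,0]},{"translation":[0.17,0.07,0.02],"twist":[0,0,0]},{"translation":[0.17,0.07,0.02],"twist":[0,0,0]},{"translation":[0.17,0.07,0.02],"twist":[0,0,0]},{"translation":[0.17,0.07,0.02],"twist":[0,0,0]},{"translation":[0.17,0.07,0.02],"twist":[0,0,0]}]'
```

```text
t: 17.85
tool_pos: [0.6039, 0.0436, 0.0429]
ee_rot: [0.662, 0.736, 0.101, 0.097]
force: [-2.3, -2.7, 1.3]
finger_gap: 0.429
```

```bash
python3 -m handwheel '[{"translation":[0.2,0.09,0.02],"twist":[0,0,0]},{"translation":[0.2,0.09,0.02],"twist":[0,0,0]},{"translation":[0.2,0.09,0.02],"twist":[0,0,0]},{"translation":[0,0,0],"twist":[0,0,0]},{"translation":[-0.5,-0.18,-0.06],"twist":[0,0,0]},{"translation":[-0.5,-0.18,-0.06],"twist":[0,0,0]},{"translation":[-0.5,-0.18,-0.06],"twist":[0,0,0]},{"translation":[-0.5,-0.16,-0.06],"twist":[0,0,0]},{"translation":[-0.5,-0.14,-0.05],"twist":[0,0,0]},{"translation":[-0.5,-0.1,-0.04],"twist":[0,0,0]}]'
python3 -m handwheel '[{"translation":[-0.5,-0.06,-0.03],"twist":[0,0,0]},{"translation":[-0.5,-0.03,-0.02],"twist":[0,0,0]},{"translation":[-0.5,0,0],"twist":[0,0,0]},{"translation":[-0.5,0,0],"twist":[0,0,0]},{"translation":[-0.5,0,0],"twist":[0,0,0]},{"translation":[-0.5,0.02,0],"twist":[0,0,0]},{"translation":[-0.5,0.03,0.01],"twist":[0,0,0]},{"translation":[-0.5,0.05,0.01],"twist":[0,0,0]},{"translation":[-0.5,0.07,0.02],"twist":[0,0,0]},{"translation":[-0.5,0.09,0.02],"twist":[0,0,0]}]'
python3 - <<'E'
from h import *
p,R=tgt(36,.21,.045,17,0);p[1]-=.004;delta(p,R)
E
```

```text
t: 18.68
tool_pos: [0.5997, 0.005, 0.0461]
ee_rot: [0.655, 0.741, 0.11, 0.096]
force: [-0.9, 0.9, -0.1]
finger_gap: 0.434
t: 19.52
tool_pos: [0.6164, -0.0979, 0.0499]
ee_rot: [0.653, 0.742, 0.118, 0.097]
force: [-1.3, 0.6, 0.2]
finger_gap: 0.429
t 19.52 tcp [ 0.6164 -0.0979  0.0499] F [-1.3  0.6  0.2] q [ 0.28  0.7  -0.16  1.93  0.02  0.22  1.85]
trans units [-3.56  0.44  0.36] twist units [ 0.11 -0.21  0.26]
```

```bash
python3 -m handwheel '[{"translation":[-0.4,0,0.06],"twist":[0,-0.05,0.06]},{"translation":[-0.4,0,0.06],"twist":[0,-0.05,0.06]},{"translation":[-0.4,0,0.05],"twist":[0,-0.05,0.06]},{"translation":[-0.4,0.02,0.05],"twist":[0,-0.05,0.06]},{"translation":[-0.4,0.05,0.05],"twist":[0,0,0]},{"translation":[-0.4,0.08,0.04],"twist":[0,0,0]},{"translation":[-0.4,0.11,0.03],"twist":[0,0,0]},{"translation":[-0.4,0.13,0.03],"twist":[0,0,0]},{"translation":[-0.2,0.08,0.02],"twist":[0,0,0]},{"translation":[0,0,0],"twist":[0,0,0]}]'
python3 - <<'E'
from h import *
p,R=tgt(36,.21,.045,17,0);p[1]-=.004;delta(p,R)
E
```

```text
t: 20.35
tool_pos: [0.6366, -0.166, 0.0453]
ee_rot: [0.66, 0.736, 0.116, 0.099]
force: [-0.3, 1.2, 0.4]
finger_gap: 0.431
t 20.35 tcp [ 0.6366 -0.166   0.0453] F [-0.3  1.2  0.4] q [ 0.4   0.74 -0.2   1.83  0.04  0.29  1.92]
trans units [-0.05 -0.03  0.  ] twist units [ 0.12 -0.12  0.03]
```

```bash
python3 -m handwheel '[{"translation":[0.25,-0.14,-0.04],"twist":[0,0,0]},{"translation":[0.25,-0.14,-0.04],"twist":[0,0,0]},{"translation":[0.25,-0.14,-0.04],"twist":[0,0,0]},{"translation":[0.2,-0.12,-0.03],"twist":[0,0,0]},{"translation":[0.2,-0.11,-0.03],"twist":[0,0,0]},{"translation":[0.2,-0.1,-0.03],"twist":[0,0,0]},{"translation":[0.2,-0.09,-0.03],"twist":[0,0,0]},{"translation":[0.2,-0.08,-0.02],"twist":[0,0,0]},{"translation":[0.2,-0.07,-0.02],"twist":[0,0,0]},{"translation":[0.2,-0.06,-0.02],"twist":[0,0,0]}]'
```

```text
t: 21.18
tool_pos: [0.6089, -0.1281, 0.0455]
ee_rot: [0.662, 0.734, 0.115, 0.103]
force: [-0.0, 0.3, 1.1]
finger_gap: 0.431
```

```bash
python3 -m handwheel '[{"translation":[0.17,0.01,0],"twist":[0,0,0]},{"translation":[0.17,0.01,0],"twist":[0,0,0]},{"translation":[0.17,0.01,0],"twist":[0,0,0]},{"translation":[0.17,0.01,0],"twist":[0,0,0]},{"translation":[0.17,0.01,0],"twist":[0,0,0]},{"translation":[0.17,0.01,0],"twist":[0,0,0]},{"translation":[0.17,0.01,0],"twist":[0,0,0]},{"translation":[0.17,0.01,0],"twist":[0,0,0]},{"translation":[0.17,0.01,0],"twist":[0,0,0]},{"translation":[0.17,0.01,0],"twist":[0,0,0]}]'
```

```text
t: 22.02
tool_pos: [0.6062, -0.0943, 0.0459]
ee_rot: [0.663, 0.733, 0.113, 0.104]
force: [-1.4, -3.7, 0.3]
finger_gap: 0.431
```

```bash
python3 -m handwheel '[{"translation":[0.16,-0.01,0],"twist":[0,0,0]},{"translation":[0.16,-0.01,0],"twist":[0,0,0]},{"translation":[0.16,-0.01,0],"twist":[0,0,0]},{"translation":[0.16,-0.01,0],"twist":[0,0,0]},{"translation":[0.16,-0.01,0],"twist":[0,0,0]},{"translation":[0.16,-0.01,0],"twist":[0,0,0]},{"translation":[0.16,-0.01,0],"twist":[0,0,0]},{"translation":[0.16,0,0],"twist":[0,0,0]},{"translation":[0.16,0,0],"twist":[0,0,0]},{"translation":[0.16,0,0],"twist":[0,0,0]}]'
```

```text
t: 22.85
tool_pos: [0.6, -0.0735, 0.0456]
ee_rot: [0.669, 0.728, 0.107, 0.109]
force: [-0.6, -7.3, -1.1]
finger_gap: 0.43
```

It is firming: 7.3 N and rising, after a steady drag of about 3.5 N. I'll continue gently.

```bash
python3 -m handwheel '[{"translation":[0.17,0,0],"twist":[0,0,0]},{"translation":[0.17,0,0],"twist":[0,0,0]},{"translation":[0.17,0,0],"twist":[0,0,0]},{"translation":[0.17,0,0],"twist":[0,0,0]},{"translation":[0.16,0,0],"twist":[0,0,0]},{"translation":[0.15,0,0],"twist":[0,0,0]},{"translation":[0.15,0,0],"twist":[0,0,0]},{"translation":[0.15,0,0],"twist":[0,0,0]},{"translation":[0.15,0,0],"twist":[0,0,0]},{"translation":[0.15,0,0],"twist":[0,0,0]}]'
python3 - <<'E'
from h import *
p,R=tgt(3,.21,.045,17,0);p[1]+=.012;delta(p,R)
E
```

```text
t: 23.68
tool_pos: [0.6001, -0.0717, 0.0451]
ee_rot: [0.68, 0.716, 0.098, 0.124]
force: [-0.9, -8.5, -0.2]
finger_gap: 0.435
t 23.68 tcp [ 0.6001 -0.0717  0.0451] F [-0.9 -8.5 -0.2] q [ 0.07  0.68  0.01  2.02 -0.03  0.12  1.73]
trans units [ 1.66 -0.09 -0.1 ] twist units [ 0.2   0.77 -0.56]
```

The force settles in proportion to the per-row offset: 3 mm gives about 8.5 N. An offset of about 0.24 units should hold about 13 N. I'll also counter the drift in orientation.

```bash
python3 -m handwheel '[{"translation":[0.2,0,0],"twist":[0,0.1,-0.1]},{"translation":[0.22,0,0],"twist":[0,0.1,-0.1]},{"translation":[0.22,0,0],"twist":[0,0.1,-0.1]},{"translation":[0.22,0,0],"twist":[0,0.1,-0.1]},{"translation":[0.22,0,0],"twist":[0,0.1,-0.1]},{"translation":[0.22,0,0],"twist":[0,0.1,-0.1]},{"translation":[0.22,0,0],"twist":[0,0.1,-0.1]},{"translation":[0.22,0,0],"twist":[0,0.1,-0.1]},{"translation":[0.22,0,0],"twist":[0,0.1,-0.1]},{"translation":[0.22,0,0],"twist":[0,0.1,-0.1]}]'
python3 - <<'E'
from h import *
p,R=tgt(3,.21,.045,17,0);p[1]+=.012;delta(p,R)
E
```

```text
t: 24.52
tool_pos: [0.5983, -0.068, 0.0454]
ee_rot: [0.662, 0.733, 0.106, 0.118]
force: [-0.3, -10.3, 0.1]
finger_gap: 0.429
t 24.52 tcp [ 0.5983 -0.068   0.0454] F [ -0.3 -10.3   0.1] q [ 0.12  0.68 -0.04  2.03 -0.01  0.12  1.77]
trans units [ 1.48  0.04 -0.01] twist units [0.26 0.41 0.02]
```

```bash
python3 -m handwheel '[{"translation":[0.26,0,0],"twist":[0.02,0.1,-0.06]},{"translation":[0.28,0,0],"twist":[0.02,0.1,-0.06]},{"translation":[0.28,0,0],"twist":[0.02,0.1,-0.06]},{"translation":[0.28,0,0],"twist":[0.02,0.1,-0.06]},{"translation":[0.28,0,0],"twist":[0.02,0.1,-0.06]},{"translation":[0.28,0,0],"twist":[0.02,0.1,-0.06]},{"translation":[0.28,0,0],"twist":[0.02,0.1,-0.06]},{"translation":[0.28,0,0],"twist":[0.02,0.1,-0.06]},{"translation":[0.28,0,0],"twist":[0.02,0.1,-0.06]},{"translation":[0.28,0,0],"twist":[0.02,0.1,-0.06]}]'
python3 - <<'E'
from h import *
p,R=tgt(3,.21,.045,17,0);p[1]+=.012;delta(p,R)
E
```

```text
t: 25.35
tool_pos: [0.597, -0.0637, 0.0456]
ee_rot: [0.661, 0.735, 0.109, 0.109]
force: [0.3, -11.2, -1.2]
finger_gap: 0.432
t 25.35 tcp [ 0.597  -0.0637  0.0456] F [  0.3 -11.2  -1.2] q [ 0.14  0.68 -0.07  2.02 -0.01  0.14  1.78]
trans units [1.25 0.08 0.04] twist units [0.16 0.21 0.05]
```

It now reads 11 to 12 N and firm. Holding at about 12 to 13 N for roughly 1.7 s.

```bash
python3 -m handwheel '[{"translation":[0.3,0,0],"twist":[0.02,0.1,-0.06]},{"translation":[0.3,0,0],"twist":[0.02,0.1,-0.06]},{"translation":[0.3,0,0],"twist":[0.02,0.1,-0.06]},{"translation":[0.3,0,0],"twist":[0.02,0.1,-0.06]},{"translation":[0.3,0,0],"twist":[0.02,0.1,-0.06]},{"translation":[0.3,0,0],"twist":[0.02,0.1,-0.06]},{"translation":[0.3,0,0],"twist":[0.02,0.1,-0.06]},{"translation":[0.3,0,0],"twist":[0.02,0.1,-0.06]},{"translation":[0.3,0,0],"twist":[0.02,0.1,-0.06]},{"translation":[0.3,0,0],"twist":[0.02,0.1,-0.06]}]'
```

```text
t: 26.18
tool_pos: [0.5966, -0.0622, 0.0457]
ee_rot: [0.662, 0.734, 0.109, 0.105]
force: [0.0, -11.4, -0.6]
finger_gap: 0.432
```

```bash
python3 -m handwheel '[{"translation":[0.3,0,0],"twist":[0,0.08,-0.04]},{"translation":[0.3,0,0],"twist":[0,0.08,-0.04]},{"translation":[0.3,0,0],"twist":[0,0.08,-0.04]},{"translation":[0.3,0,0],"twist":[0,0.08,-0.04]},{"translation":[0.3,0,0],"twist":[0,0.08,-0.04]},{"translation":[0.3,0,0],"twist":[0,0.08,-0.04]},{"translation":[0.3,0,0],"twist":[0,0.08,-0.04]},{"translation":[0.3,0,0],"twist":[0,0.08,-0.04]},{"translation":[0.3,0,0],"twist":[0,0.08,-0.04]},{"translation":[0.3,0,0],"twist":[0,0.08,-0.04]}]'
python3 - <<'E'
from h import *
p,R=tgt(3,.21,.045,17,0);p[1]+=.012;delta(p,R)
E
```

```text
t: 27.02
tool_pos: [0.5973, -0.0622, 0.0457]
ee_rot: [0.67, 0.726, 0.111, 0.112]
force: [0.6, -11.7, -0.6]
finger_gap: 0.433
t 27.02 tcp [ 0.5973 -0.0622  0.0457] F [  0.6 -11.7  -0.6] q [ 0.12  0.67 -0.06  2.03 -0.02  0.13  1.76]
trans units [1.18 0.03 0.03] twist units [ 0.26  0.27 -0.26]
```

Steady at 11.2 to 11.7 N for over 1.5 s, which is 12 to 13 N referred to mid grip. Now easing off.

```bash
python3 -m handwheel '[{"translation":[-0.1,0,0],"twist":[0.03,0.03,-0.03]},{"translation":[-0.1,0,0],"twist":[0.03,0.03,-0.03]},{"translation":[-0.15,0,0],"twist":[0.03,0.03,-0.03]},{"translation":[-0.2,0.01,0],"twist":[0.03,0.03,-0.03]},{"translation":[-0.2,0.01,0],"twist":[0.03,0.03,-0.03]},{"translation":[-0.2,0.02,0],"twist":[0,0,0]},{"translation":[-0.2,0.02,0],"twist":[0,0,0]},{"translation":[-0.2,0.02,0],"twist":[0,0,0]},{"translation":[-0.2,0.03,0],"twist":[0,0,0]},{"translation":[-0.2,0.03,0],"twist":[0,0,0]}]' 40
```

```text
t: 27.85
tool_pos: [0.6066, -0.0931, 0.0472]
ee_rot: [0.662, 0.733, 0.114, 0.104]
force: [0.2, -0.4, 0.3]
finger_gap: 0.432
```

```bash
python3 -m handwheel '[{"translation":[0,0,0],"twist":[0,0,0]},{"translation":[0,0,0],"twist":[0,0,0]},{"translation":[-0.1,0,0],"twist":[0,0,0]},{"translation":[-0.1,0,0],"twist":[0,0,0]},{"translation":[-0.1,0,0],"twist":[0,0,0]},{"translation":[0,0,-0.3],"twist":[0,0,0]},{"translation":[0,0,-0.3],"twist":[0,0,0]},{"translation":[0,0,-0.4],"twist":[0,0,0]},{"translation":[0,0,-0.4],"twist":[0,0,0]},{"translation":[0,0,-0.4],"twist":[0,0,0]}]' 70
python3 -m handwheel '[{"translation":[0,-0.3,-0.6],"twist":[0,0,0]},{"translation":[0,-0.3,-0.6],"twist":[0,0,0]},{"translation":[0,-0.3,-0.6],"twist":[0,0,0]},{"translation":[0,-0.1,-0.6],"twist":[0.1,0,0]},{"translation":[0,0,-0.6],"twist":[0.3,0,0]},{"translation":[0,0,-0.5],"twist":[0.4,0,0]},{"translation":[0,0,-0.3],"twist":[0.3,0,0]},{"translation":[0,0,0],"twist":[0,0,0]},{"translation":[0,0,0],"twist":[0,0,0]},{"translation":[0,0,0],"twist":[0,0,0]}]'
python3 - <<'E'
from h import *
import cv2
o=ctrl.get_obs();print(o["joints"].round(2),abs(o["joint_vel"]).max())
f=lambda i:cv2.convertScaleAbs(cv2.cvtColor(i,4),alpha=1.5)
cv2.imwrite("pics/s4.png",cv2.resize(np.hstack([f(ctrl.capture("top"))[100:300,100:400],f(ctrl.capture("side"))[80:320,140:340][:200]]),None,fx=1.6,fy=1.6,interpolation=2))
E
```

```text
t: 28.68
tool_pos: [0.5948, -0.1004, 0.0833]
ee_rot: [0.662, 0.733, 0.114, 0.103]
force: [-0.4, -0.2, 0.0]
finger_gap: 0.753
t: 29.52
tool_pos: [0.5497, -0.1047, 0.1634]
ee_rot: [0.666, 0.738, 0.082, 0.077]
force: [1.1, 0.2, -0.2]
finger_gap: 0.749
[ 0.28  0.46 -0.14  1.95  0.01  0.52  1.83] 0.014305343703286118
```

View pics/s4.png

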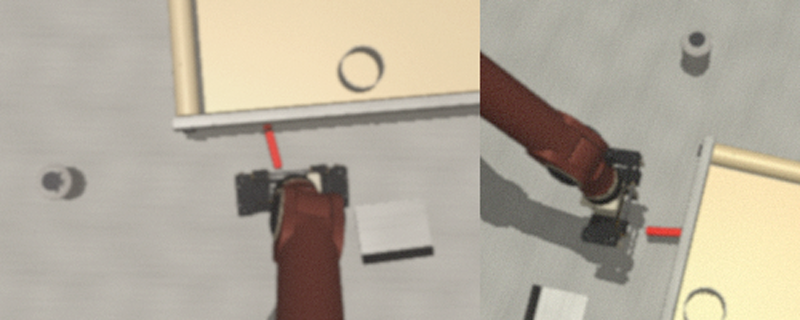

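The last picture shows the gripper clear of the spanner and the red grip resting at about (272,147). The ring, scraper and dredger are where they were. Handing in.

```bash
python3 -c "
from bench import ctrl
o=ctrl.get_obs();print(o['t'],o['force'].round(1));print(ctrl.close_job())"
```

```text
29.6167 [-0.5  0.1 -0.8]
the job is handed in; nothing more can be done
None
```

The near levelling foot's screw came up firm on the third pull, and I handed the job in at 29.6 s of the 72 s allowed. I kept the open fingers either side of the grip and worked the ratchet in three clockwise pulls, letting it slip back freely between them.

- **Feel of the screw:** the drag stayed at about 3 to 4 N through the first two pulls. On the third it rose to firm.
- **Firm pull:** I held 11.2 to 11.7 N at the contact point for about 1.7 s. That is roughly 12 to 13 N at mid grip, using an estimated contact radius of about 210 mm. The largest force I read was 11.7 N, but readings come only at the end of each call.
- **Letting go:** I eased off until the force read zero, opened the fingers and lifted clear. The spanner stays on the screw.
- **Last picture:** the gripper was clear of everything. By eye, the scraper, dredger and pastry ring are where they were; I did not measure them.

- **Less tilt than advised:** joint 6 reached its lower limit (0.01 rad) while I tried a 30° lean above the worktop. I worked with about 17° instead, holding the grip further out, and saw no contact with the belt table.
- **Load drift:** the tool turned a few degrees under load during the firm pull. I corrected it while holding.

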